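# Swap a spice jar and the salt over a rack's rail

### The arm

A 6-joint arm with a two-finger parallel gripper is mounted at the origin on a cart in front of the work surface, level with it; the furniture and walls round the work are solid. World frame = base frame: x ahead of the robot, y to its left, z up, the work surface at z = 0. Lengths are in m, angles in degrees, forces in N, time in s.
With the tool pointing down it reaches from about 0.25 to 0.725 m from the base axis. Payload 4 kg.
Tool frame: the origin (TCP) lies at the very end of the fingers, on their centre line; the grasp point (between the pads) lies manip.grasp_offset behind it (manip.grasp_offset is the distance from the TCP to the grasp point, in m); z points along the fingers, y is the line along which they close (so a half turn about z gives the same grasp; the last joint's range is limited). The gripper opens to 85 mm and grips with 20 to 120 N. Pads are 22 mm wide; open, the fingers measure 114 mm over their backs; the gripper's body (76 mm by 85 mm) begins 54 mm behind the grasp point. The pads swing forward as they close: fully open they stand 13 mm farther back than shut.
Start: joints at [-74.714, 13.785, 0.286, 76.501, 0, 90], TCP at [0.132, -0.482, 0.231] pointing down, gripper open.
Joint ranges: [-155.79, 155.79], [-60.16, 107.12], [-62.33, 73.08], [-114, 123.19], [-81.49, 82.49], [-180, 180]. Speed limits (degrees/s): [159.86, 159.86, 180, 180, 180, 180].

### API

Orientations are given as a 3x3 rotation matrix whose columns are the frame's x, y, z axes.
In Python, from plant import sensors, cams, order, manip gives the robot as it stands.
- The arm moves only by the tool servo_tool, never from a script. Its argument "targets" is a list of rows, each a list of 2 entries, a list of its own where there are three numbers: the shift along the tool's x, y, z in m, then the turn, a rotation vector about the tool's x, y, z in rad. A call has 1 to 8 rows; each row is the pose to reach, as a shift and turn from the pose commanded when the call began, along the tool's axes at that moment; what a row does not reach only later rows make up. A row lasts 1/12 s, in which the tool goes at most 41.7 mm and 7.16 degrees, less where a joint would pass 70% of its speed; a pose out of reach is approached as far as the arm can. A call with a gripper value outside its range is refused whole. "jaw" is the finger opening in m, from 0 to 0.0854, set as the call begins (left out, the last holds). The fingers move at their own pace and stop on an object; "newtons" is the grip in N (left out, the last holds). Time passes only in rows, so rows that repeat a pose let the fingers close. It gives the time, the measured TCP pose, the force, the opening and the grip force at its end, in the units of the state.
- sensors.get_obs(): the state, without advancing time (a new reading comes with each control period).
- cams.snapshot(name): name is "scene" or "top" or "wrist"; returns (picture, depth): 420x560x3 uint8, red, green, blue; 420x560 float32, m along the optical axis (not along the pixel's ray), 0 where there is no reading.
- cams.camera_model(name): a dict with "intrinsics" (3x3 intrinsics, pixels), "R" (3x3) and "t" (3): a world point X has camera coordinates R X + t. Camera axes: x right, y down, z forward; pixel columns grow to the right and rows downward; lengths in m; the calibration is good to about 2 mm. A picture is of the moment at which its call begins: read the wrist's pose just before it. camera_model takes no time and is no camera call; for the wrist camera it gives the pose at the moment of the call.
- order.hand_in(): hands the job in; it is judged then, once.
The state is a dict: "t": time; "joint_pos": joint angles; "dq": joint speeds; "effort": joint torques, N m; "ee_pos": TCP position; "orientation": TCP orientation; "ft_force": force on the tool from outside, world axes, zero at the start; "wrist_torque": the same for the moment, N m; "gripper_width": finger opening in m; "gripper_force": force on a finger pad.
Only numpy, scipy, OpenCV 4.12 (cv2) and the standard library are available. Lean on these libraries where they do the work, as an engineer would, in place of code of your own. Each camera call takes 0.05 s, during which the arm holds its last target. There are 200 camera calls.

### The job

Take the black-capped spice jar out of the spice rack: lift it clear of the steel rail along the front before drawing it forward, and stand it upright on the oak board. Then put the salt shaker that was left out on the worktop upright into the place this frees behind the rail. Set both down rather than dropping them, don't force them against the rail, and leave everything else where it stands.

Things in the scene. Friction and masses are not known exactly. Their poses are not given: they have to be found in the camera images.
- spice_jar: glass spice jar with a black cap, round, 41 mm across (cap 40), 105 mm tall, 0.08 to 0.15 kg; origin at the centre of its underside, z up through the cap. It starts upright in one of the four places of the rack's lower tier
- salt_shaker: clear salt shaker with grey contents and a grey domed top, round, 90 mm tall; body 44 mm across up to 66 mm above its base, top 34 mm across above 74 mm; 0.07 to 0.14 kg; origin at the centre of its underside, z up. It starts upright on the bare worktop between the robot and the rack
- rack: fixed two-tier wooden spice rack, 376 mm wide, front to the robot; origin on the worktop under the middle of the lower row, x to the back (rack spans x -48 to 126 mm), y along the row to the left. Lower deck top at z = 30 mm; its four places are centred at x = 0, y = -126, -42, 42, 126 mm; clear depth from x = -37 (rail) to 34 mm (riser), thin cross wires between places at z = 58 mm
- rack_upper (a point): middle of the rack's upper deck (no target, an obstacle): 80 mm above the worktop, 79 mm behind the lower row's middle, axes as the rack's. The deck begins 34 mm behind that row; the low pots on it reach 134 mm above the worktop and come as near as 45 mm behind the row. The rack's end panels (inner faces at y = -176 and 176 mm) are 79 mm high beside the lower tier, 132 mm beside the upper
- rack_rail: the rack's front retaining rail, fixed to the rack and of the same origin and axes: two 6 mm steel rods along y at x = -40 mm, the upper one's top at z = 73 mm (43 mm above the lower deck)
- board: loose oak board lying on the worktop, 230 (x) by 380 (y) by 18 mm, 0.95 kg; origin at the centre of its underside, top at z = 18 mm. The white bowl stands on the half towards its -y end; the +y half is free
- bowl: white pinch bowl, 105 mm across, 51 mm tall, standing on the board; origin at the centre of its underside
- cork_bottle_a: glass bottle with a cork and a sprig, 44 mm across, 95 mm tall, in the rack's lower tier; origin at the centre of its underside
- cork_bottle_b: glass bottle with a cork and a sprig, 48 mm across, 100 mm tall, in the rack's lower tier; origin at the centre of its underside
- food_tin: food tin, 57 mm across, 72 mm tall, in the rack's lower tier; origin at the centre of its underside
- timer: white kitchen timer, 65 mm across, 54 mm tall, on the rack's upper tier; origin at the centre of its underside
- balm_pot: small pot with a red lid, 58 mm across, 50 mm tall, on the rack's upper tier; origin at the centre of its underside

How it is judged:
By the outcome, as a careful person would: the job done as asked, in the order asked, and still so for the second after the job is handed in, with the robot touching nothing.
It also fails if it takes over 67 s, if anything falls off the work surface, if the arm or the gripper's body presses on something with over 40 N, if the wrist force passes 120 N, or if a joint passes its speed limit or range.

## Working session

There is one attempt and no reset: what is moved stays moved. The work goes in short steps, Python scripts to look and compute and a tool call to move; the robot and the scene stay as the last step left them, time stands still between calls to the robot, and variables do not carry over. Pictures are saved under pics/ and viewed, at most 10 in all, crops included, and the job is handed in when it is done.

Besides the shell and the picture viewer there is one more tool, called as name([rows], argument=value, ...), one row to a line, values as JSON. servo_tool: Moves the arm, as the interface text tells. Its arguments: {"type":"object","properties":{"targets":{"type":"array","items":{"type":"array"}},"jaw":{"type":"number"},"newtons":{"type":"number"}},"required":["targets"]}

```bash
mkdir -p pics; ls
python3 - <<'E'
from plant import sensors,cams,manip
import cv2,numpy as np
o=sensors.get_obs();print(o['t'],o['ee_pos'],np.round(o['orientation'],3),manip.grasp_offset,o['gripper_width'])
for n in('scene','top'):
    p,d=cams.snapshot(n);m=cams.camera_model(n);np.savez(f'pics/{n}0.npz',p=p,d=d,**m)
    cv2.imwrite(f'pics/{n}0.png',p[:,:,::-1]);print(n,np.round(-m['R'].T@m['t'],3),(d>0).mean())
E
```

```text
pics
0.0 [ 0.13163991 -0.48170792  0.23040334] [[ 0.965  0.264 -0.001]
 [ 0.264 -0.965  0.002]
 [ 0.    -0.002 -1.   ]] 0.0187 0.08512635357158481
scene [0.121 0.814 1.082] 0.9961054421768708
top [ 0.437 -0.034  1.217] 0.9962414965986395
```

View pics/scene0.png

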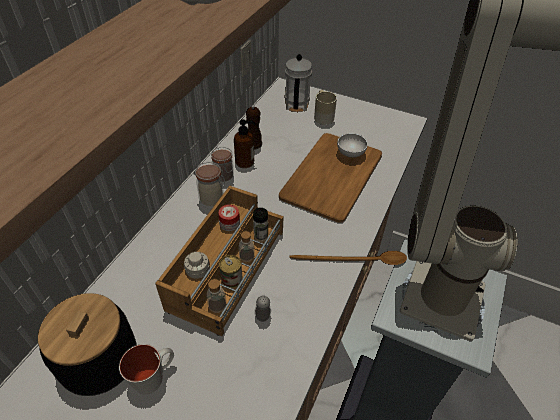

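View pics/top0.png

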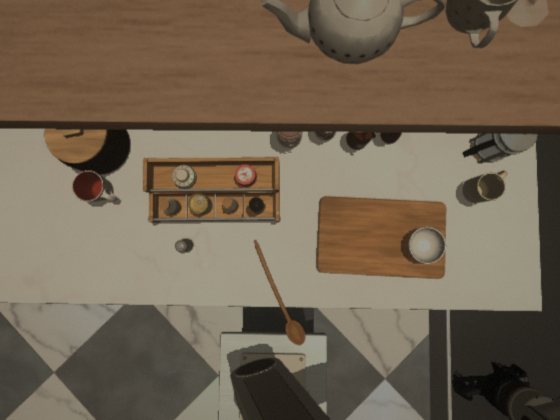

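The top view shows the black cap at about (257,205), in the rightmost (-y) place of the rack. The shaker is at (183,245), the board spans about (318–446, 197–277), and the bowl is at (427,245). There is a shelf overhead at rows <130. Next I'll measure with the depth image.

```bash
cat > h.py <<'E'
import numpy as np,cv2
def cloud(d,m):
    v,u=np.mgrid[:d.shape[0],:d.shape[1]]
    r=np.stack([u,v,np.ones_like(u)],-1)@np.linalg.inv(m['intrinsics']).T*d[...,None]
    return (r-m['t'])@m['R']
def ray(m,uv,z):
    r=m['R'].T@np.linalg.inv(m['intrinsics'])@[uv[0],uv[1],1]; c=-m['R'].T@m['t']
    return c+r*(z-c[2])/r[2]
E
python3 - <<'E'
from h import *
f=np.load('pics/top0.npz');p,d=f['p'],f['d'];X=cloud(d,f)
def box(n,u0,u1,v0,v1,zl,zh):
    x=X[v0:v1,u0:u1].reshape(-1,3);k=x[(x[:,2]>zl)&(x[:,2]<zh)&(d[v0:v1,u0:u1].ravel()>0)]
    lo,hi=k.min(0),k.max(0);print(n,len(k),np.round((lo+hi)/2,3),np.round(hi-lo,3),'mean',np.round(k.mean(0),3))
box('counter',300,315,180,280,-.1,.1)
box('shelf',0,560,0,128,.2,1.1)
box('cap',244,270,193,216,.122,.15)
box('shaker',170,196,232,258,.06,.1)
box('shaker_all',170,196,232,258,.02,.1)
box('c1',160,182,195,220,.10,.15)
box('tin',186,212,192,218,.09,.12)
box('c2',220,240,195,220,.10,.15)
box('pots',170,260,160,188,.105,.15)
box('bowl',400,450,220,270,.03,.06)
box('spoon',245,310,235,345,.006,.06)
k=(X[...,2]>.012)&(X[...,2]<.026);k[:, :310]=0;k[:,455:]=0;k[:190]=0;k[285:]=0
r=cv2.minAreaRect(X[k][:,:2].astype(np.float32));print('board',r)
k=(X[...,2]>.06)&(X[...,2]<.14)&(X[...,0]<.8);k[:,:135]=0;k[:,290:]=0;k[:150]=0;k[230:]=0
r=cv2.minAreaRect(X[k][:,:2].astype(np.float32));print('rack',r,cv2.boxPoints(r))
E
```

```text
counter 1497 [ 0.465 -0.098 -0.001] [0.302 0.046 0.018] mean [ 0.464 -0.098 -0.001]
shelf 71420 [ 0.714 -0.008  0.65 ] [0.203 0.901 0.151] mean [ 0.704 -0.017  0.621]
cap 176 [0.528 0.048 0.132] [0.039 0.039 0.018] mean [0.528 0.049 0.135]
shaker 127 [0.411 0.265 0.076] [0.031 0.034 0.031] mean [0.411 0.263 0.082]
shaker_all 208 [0.412 0.263 0.056] [0.041 0.039 0.071] mean [0.412 0.259 0.067]
c1 117 [0.524 0.3   0.117] [0.029 0.028 0.033] mean [0.524 0.299 0.123]
tin 329 [0.531 0.215 0.098] [0.054 0.056 0.015] mean [0.531 0.215 0.098]
c2 89 [0.531 0.128 0.115] [0.025 0.025 0.029] mean [0.53  0.127 0.12 ]
pots 1072 [0.613 0.169 0.122] [0.076 0.252 0.034] mean [0.618 0.173 0.125]
bowl 732 [ 0.424 -0.436  0.045] [0.1   0.102 0.03 ] mean [ 0.423 -0.447  0.041]
spoon 668 [ 0.284 -0.007  0.013] [0.318 0.175 0.015] mean [ 0.239 -0.026  0.011]
board ((0.4444982409477234, -0.32034504413604736), (0.3803798258304596, 0.2299184799194336), 87.87165832519531)
rack ((0.5688207149505615, 0.17601656913757324), (0.1745186597108841, 0.3779643177986145), 1.2792452573776245) [[ 0.47736406  0.36300352]
 [ 0.48580217 -0.01486657]
 [ 0.66027737 -0.01097038]
 [ 0.65183926  0.3668997 ]]
```

```bash
cat >> h.py <<'E'
from scipy.spatial.transform import Rotation as Ro
def togo(p,yaw):
    from plant import sensors
    o=sensors.get_obs();R=np.array(o['orientation']);c,s=np.cos(np.radians(yaw)),np.sin(np.radians(yaw))
    T=np.array([[c,s,0],[s,-c,0],[0,0,-1.]])
    print('t',round(o['t'],2),'at',np.round(o['ee_pos'],4),'F',np.round(o['ft_force'],1),'go',np.round(R.T@(np.array(p)-o['ee_pos']),4),np.round(Ro.from_matrix(R.T@T).as_rotvec(),4))
E
python3 -c "
from h import *
togo([.50,.0485,.26],1.3)"
```

```text
t 0.1 at [ 0.1317 -0.4818  0.2305] F [0.9 0.7 0.5] go [ 0.4951 -0.4145 -0.0287] [-1.900e-03  2.000e-04  2.441e-01]
```

servo_tool([
  [[0.495,-0.4145,-0.0287],[-0.002,0,0.244]],
  [[0.495,-0.4145,-0.0287],[-0.002,0,0.244]],
  [[0.495,-0.4145,-0.0287],[-0.002,0,0.244]],
  [[0.495,-0.4145,-0.0287],[-0.002,0,0.244]],
  [[0.495,-0.4145,-0.0287],[-0.002,0,0.244]],
  [[0.495,-0.4145,-0.0287],[-0.002,0,0.244]],
  [[0.495,-0.4145,-0.0287],[-0.002,0,0.244]],
  [[0.495,-0.4145,-0.0287],[-0.002,0,0.244]],
], jaw=0.06)

```text
t: 0.77
ee_pos: [0.3192, -0.2113, 0.2458]
orientation: [[1.0, 0.022, 0.0], [0.022, -1.0, -0.002], [0.0, 0.002, -1.0]]
ft_force: [1.1, -0.4, -0.3]
gripper_width: 0.06
gripper_force: 0.0
```

```bash
python3 -c "
from h import *
togo([.50,.0485,.26],1.3)"
```

```text
t 0.77 at [ 0.3192 -0.2113  0.2458] F [ 1.1 -0.4 -0.3] go [ 0.1866 -0.2557 -0.0146] [ 0.0019 -0.0001 -0.0005]
```

servo_tool([
  [[0.186,-0.255,-0.0146],[0,0,0]],
  [[0.186,-0.255,-0.0146],[0,0,0]],
  [[0.186,-0.255,-0.0146],[0,0,0]],
  [[0.186,-0.255,-0.0146],[0,0,0]],
  [[0.186,-0.255,-0.0146],[0,0,0]],
  [[0.186,-0.255,-0.0146],[0,0,0]],
  [[0.186,-0.255,-0.0146],[0,0,0]],
  [[0.186,-0.255,-0.0146],[0,0,0]],
])

```text
t: 1.43
ee_pos: [0.5015, 0.0316, 0.2595]
orientation: [[0.998, 0.056, -0.001], [0.056, -0.998, 0.014], [0.0, -0.014, -1.0]]
ft_force: [-0.1, -0.0, 0.5]
gripper_width: 0.0599
gripper_force: 0.0
```

servo_tool([
  [[0,0,0],[0,0,0]],
  [[0,0,0],[0,0,0]],
])

```text
t: 1.6
ee_pos: [0.4997, 0.0282, 0.2591]
orientation: [[0.999, 0.05, -0.003], [0.05, -0.999, 0.012], [-0.002, -0.012, -1.0]]
ft_force: [0.2, -0.2, -0.2]
gripper_width: 0.06
gripper_force: 0.0
```

Run:
```python
from h import *
from plant import cams
togo([.528,.0485,.26],1.3)
m=cams.camera_model('wrist');p,d=cams.snapshot('wrist');np.savez('pics/w1.npz',p=p,d=d,**m)
cv2.imwrite('pics/w1.png',p[:,:,::-1]);X=cloud(d,m)
k=(d>0)&(abs(X[...,0]-.528)<.04)&(abs(X[...,1]-.0485)<.04)&(X[...,2]>.128)&(X[...,2]<.145)
x=X[k];print(k.sum(),x.min(0),x.max(0),x.mean(0))
if k.sum()>5:print(cv2.minEnclosingCircle(x[:,:2].astype(np.float32)))
```

```text
t 1.6 at [0.4997 0.0282 0.2591] F [ 0.2 -0.2 -0.2] go [ 0.0293 -0.0189 -0.0008] [-0.0122  0.0024  0.0272]
1610 [0.50672325 0.03025228 0.12811752] [0.54687832 0.06950184 0.13832835] [0.52754245 0.04999586 0.13576833]
((0.5267903804779053, 0.04980244114995003), 0.02061307802796364)
```

View pics/w1.png

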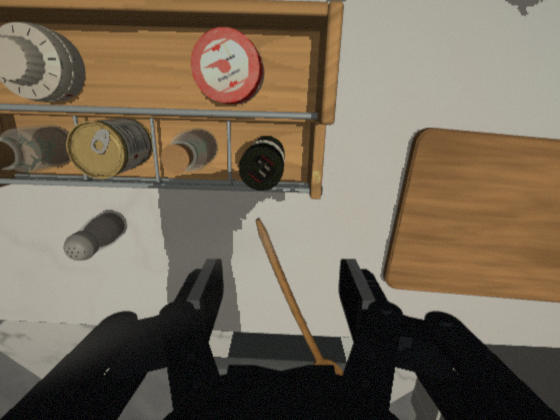

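```bash
python3 -c "
from h import *
togo([.527,.0497,.175],1.3)"
```

```text
t 1.65 at [0.4991 0.0275 0.2593] F [-0.7 -0.6 -0. ] go [ 0.0292 -0.0197  0.0845] [-0.0122  0.0024  0.0259]
```

The black cap is at (262,163), free between the cross wire and the end panel. The next call goes above it.

servo_tool([
  [[0.0292,-0.0197,0.045],[-0.012,0.0024,0.026]],
  [[0.0292,-0.0197,0.0845],[-0.012,0.0024,0.026]],
  [[0.0292,-0.0197,0.0845],[-0.012,0.0024,0.026]],
  [[0.0292,-0.0197,0.0845],[-0.012,0.0024,0.026]],
  [[0.0292,-0.0197,0.0845],[-0.012,0.0024,0.026]],
])

```text
t: 2.07
ee_pos: [0.5275, 0.03, 0.1754]
orientation: [[0.999, 0.049, -0.001], [0.049, -0.999, 0.015], [-0.001, -0.016, -1.0]]
ft_force: [1.3, -0.8, 0.9]
gripper_width: 0.0598
gripper_force: 0.0
```

```bash
python3 -c "
from h import *
togo([.527,.0497,.095],1.3)"
```

```text
t 2.07 at [0.5275 0.03   0.1754] F [ 1.3 -0.8  0.9] go [ 0.0005 -0.0185  0.0807] [-0.0155  0.0008  0.0261]
```

```bash
python3 -c "
from plant import sensors
import numpy as np
o=sensors.get_obs()
for k in('joint_pos','dq','effort','wrist_torque'):print(k,np.round(o[k],2))"
```

```text
joint_pos [  2.74  18.74  -1.46  69.85   0.89 179.95]
dq [ 0.16 -1.76  3.03  0.39  0.07 -0.11]
effort [  0.09 -38.84  23.27  -0.08   0.06   0.  ]
wrist_torque [ 0.05 -0.01  0.01]
```

servo_tool([
  [[0,0,0],[0,0,0]],
  [[0,0,0],[0,0,0]],
  [[0,0,0],[0,0,0]],
  [[0,0,0],[0,0,0]],
])

```text
t: 2.4
ee_pos: [0.5296, 0.031, 0.1773]
orientation: [[0.999, 0.05, 0.004], [0.05, -0.999, 0.016], [0.005, -0.016, -1.0]]
ft_force: [-0.8, 0.3, -1.2]
gripper_width: 0.0601
gripper_force: 0.0
```

```bash
python3 -c "
from h import *
togo([.527,.0497,.095],1.3)
from plant import sensors
o=sensors.get_obs()
for k in('joint_pos','dq','effort','wrist_torque'):print(k,np.round(o[k],2))"
```

```text
t 2.4 at [0.5296 0.031  0.1773] F [-0.8  0.3 -1.2] go [-0.002  -0.0176  0.0826] [-0.0158 -0.0046  0.0278]
joint_pos [  2.83  18.66  -1.27  69.79   0.9  179.94]
dq [ 0.15  0.39 -0.3  -0.06  0.05  0.01]
effort [-6.000e-02 -4.057e+01  2.453e+01 -3.000e-02  5.000e-02  0.000e+00]
wrist_torque [-0.06 -0.05  0.02]
```

Joint 6 is at its 180° limit. The objects are round, so a yaw of about 8° keeps it within range.

```bash
python3 -c "
from h import *
togo([.527,.0497,.175],8)"
```

```text
t 2.4 at [0.5296 0.031  0.1773] F [-0.8  0.3 -1.2] go [-0.0016 -0.0188  0.0026] [-0.0155 -0.0055 -0.0892]
```

servo_tool([
  [[-0.0016,-0.0188,0.0026],[-0.0155,-0.0055,-0.089]],
  [[-0.0016,-0.0188,0.0026],[-0.0155,-0.0055,-0.089]],
  [[-0.0016,-0.0188,0.0026],[-0.0155,-0.0055,-0.089]],
  [[-0.0016,-0.0188,0.0026],[-0.0155,-0.0055,-0.089]],
  [[-0.0016,-0.0188,0.0026],[-0.0155,-0.0055,-0.089]],
])

```text
t: 2.82
ee_pos: [0.5265, 0.0495, 0.1738]
orientation: [[0.99, 0.138, -0.002], [0.138, -0.99, -0.0], [-0.002, -0.0, -1.0]]
ft_force: [0.1, 0.5, -0.7]
gripper_width: 0.0603
gripper_force: 0.0
```

Run:
```python
from h import *
from plant import cams
togo([.527,.0497,.095],8)
m=cams.camera_model('wrist');p,d=cams.snapshot('wrist');np.savez('pics/w2.npz',p=p,d=d,**m)
cv2.imwrite('pics/w2.png',p[:,:,::-1]);X=cloud(d,m)
k=(d>0)&(abs(X[...,0]-.528)<.03)&(abs(X[...,1]-.0485)<.03)&(X[...,2]>.129)&(X[...,2]<.145)
x=X[k];print(k.sum(),x.min(0),x.max(0),x.mean(0))
if k.sum()>5:print(cv2.minEnclosingCircle(x[:,:2].astype(np.float32)))
```

```text
t 2.82 at [0.5265 0.0495 0.1738] F [ 0.1  0.5 -0.7] go [ 0.0007 -0.0001  0.0788] [-0.0001  0.0022 -0.0008]
2868 [0.5067776  0.03036213 0.12900511] [0.54721375 0.07004004 0.13855074] [0.52843861 0.05047297 0.13563782]
((0.5267174243927002, 0.05008815973997116), 0.020776117220520973)
```

Aligned. Next I descend, then grip.

servo_tool([
  [[0.0007,-0.0004,0.025],[0,0.002,0]],
  [[0.0007,-0.0004,0.05],[0,0.002,0]],
  [[0.0007,-0.0004,0.07],[0,0.002,0]],
  [[0.0007,-0.0004,0.0785],[0,0.002,0]],
  [[0.0007,-0.0004,0.0785],[0,0.002,0]],
  [[0.0007,-0.0004,0.0785],[0,0.002,0]],
])

```text
t: 3.37
ee_pos: [0.527, 0.05, 0.0953]
orientation: [[0.99, 0.139, -0.001], [0.139, -0.99, 0.0], [-0.001, -0.0, -1.0]]
ft_force: [0.8, -0.3, 0.2]
gripper_width: 0.0598
gripper_force: 0.0
```

servo_tool([
  [[0,0,0],[0,0,0]],
  [[0,0,0],[0,0,0]],
  [[0,0,0],[0,0,0]],
  [[0,0,0],[0,0,0]],
  [[0,0,0],[0,0,0]],
  [[0,0,0],[0,0,0]],
  [[0,0,0],[0,0,0]],
  [[0,0,0],[0,0,0]],
], jaw=0.03, newtons=30)

```text
t: 4.03
ee_pos: [0.5282, 0.0502, 0.0967]
orientation: [[0.99, 0.139, 0.003], [0.139, -0.99, -0.0], [0.003, 0.0, -1.0]]
ft_force: [0.3, -1.1, 5.6]
gripper_width: 0.04
gripper_force: 31.0
```

```bash
python3 -c "
from h import *
togo([.527,.0497,.20],8)"
```

```text
t 4.03 at [0.5282 0.0502 0.0967] F [ 0.3 -1.1  5.6] go [-0.0009  0.0004 -0.1033] [ 0.0004 -0.0029 -0.0001]
```

servo_tool([
  [[0,0,-0.015],[0,0,0]],
  [[0,0,-0.04],[0,0,0]],
  [[0,0,-0.065],[0,0,0]],
  [[0,0,-0.09],[0,0,0]],
  [[0,0,-0.105],[0,0,0]],
  [[0,0,-0.11],[0,0,0]],
  [[0,0,-0.11],[0,0,0]],
  [[0,0,-0.11],[0,0,0]],
])

```text
t: 4.7
ee_pos: [0.5263, 0.0504, 0.2041]
orientation: [[0.99, 0.139, -0.002], [0.139, -0.99, 0.0], [-0.002, -0.001, -1.0]]
ft_force: [-0.6, -0.4, -1.5]
gripper_width: 0.0397
gripper_force: 30.6
```

Run:
```python
from h import *
from plant import cams
togo([.447,-.22,.20],8)
p,d=cams.snapshot('wrist');cv2.imwrite('pics/w3.png',p[:,:,::-1])
```

```text
t 4.7 at [0.5263 0.0504 0.2041] F [-0.6 -0.4 -1.5] go [-0.1162  0.2567  0.0042] [-0.0005  0.002   0.0002]
```

View pics/w3.png

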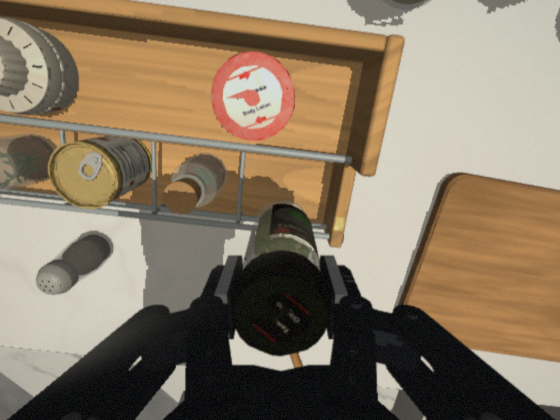

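The jar hangs upright between the pads, cap at (283,300), with its bottom well above the rail. I move it to the board next.

servo_tool([
  [[-0.02,0.01,0.0],[0,0,0]],
  [[-0.04,0.035,0.0],[0,0,0]],
  [[-0.06,0.07,0.0],[0,0,0]],
  [[-0.08,0.105,0.0],[0,0,0]],
  [[-0.095,0.14,0.0],[0,0,0]],
  [[-0.105,0.175,0.0],[0,0,0]],
  [[-0.112,0.21,0.004],[0,0,0]],
  [[-0.116,0.24,0.004],[0,0,0]],
])

```text
t: 5.42
ee_pos: [0.4432, -0.2051, 0.1989]
orientation: [[0.99, 0.138, -0.004], [0.138, -0.99, 0.002], [-0.004, -0.002, -1.0]]
ft_force: [1.1, 1.3, -1.5]
gripper_width: 0.0399
gripper_force: 30.7
```

servo_tool([
  [[0,0.01,0.0],[0,0,0]],
  [[0,0.0165,0.0],[0,0,0]],
  [[0,0.0165,0.0],[0,0,0]],
  [[0,0.0165,0.0],[0,0,0]],
  [[0,0.0165,0.0],[0,0,0]],
])

```text
t: 5.83
ee_pos: [0.4476, -0.2185, 0.2006]
orientation: [[0.99, 0.141, -0.002], [0.141, -0.99, 0.001], [-0.002, -0.001, -1.0]]
ft_force: [-0.1, 0.7, -2.9]
gripper_width: 0.04
gripper_force: 30.7
```

Run:
```python
from h import *
from plant import cams
togo([.447,-.22,.0847],8)
m=cams.camera_model('wrist');p,d=cams.snapshot('wrist');X=cloud(d,m)
k=(d>0)&(abs(X[...,2]-.018)<.008)&(abs(X[...,0]-.5)<.05)&(abs(X[...,1]+.2)<.06)
print('board z',k.sum(),np.median(X[k],0))
```

```text
t 5.83 at [ 0.4476 -0.2185  0.2006] F [-0.1  0.7 -2.9] go [-0.0006  0.0016  0.1159] [-0.0015  0.0016  0.0019]
board z 11366 [ 0.50379436 -0.19927434  0.01867445]
```

servo_tool([
  [[0,0.001,0.03],[-0.001,0.0016,0]],
  [[0,0.001,0.06],[-0.001,0.0016,0]],
  [[0,0.001,0.085],[-0.001,0.0016,0]],
  [[0,0.001,0.1],[-0.001,0.0016,0]],
  [[0,0.001,0.108],[-0.001,0.0016,0]],
  [[0,0.001,0.111],[-0.001,0.0016,0]],
  [[0,0.001,0.111],[-0.001,0.0016,0]],
  [[0,0.001,0.111],[-0.001,0.0016,0]],
])

```text
t: 6.55
ee_pos: [0.4487, -0.2209, 0.0911]
orientation: [[0.99, 0.14, 0.003], [0.14, -0.99, -0.001], [0.003, 0.002, -1.0]]
ft_force: [-0.3, 0.2, -1.4]
gripper_width: 0.0402
gripper_force: 30.8
```

servo_tool([
  [[0,0,0.001],[0,0,0]],
  [[0,0,0.002],[0,0,0]],
  [[0,0,0.003],[0,0,0]],
  [[0,0,0.003],[0,0,0]],
])

```text
t: 6.88
ee_pos: [0.448, -0.221, 0.0873]
orientation: [[0.99, 0.139, 0.002], [0.139, -0.99, -0.001], [0.001, 0.001, -1.0]]
ft_force: [-0.4, -0.2, -0.4]
gripper_width: 0.0401
gripper_force: 30.8
```

servo_tool([
  [[0,0,0.001],[0,0,0]],
  [[0,0,0.001],[0,0,0]],
  [[0,0,0.002],[0,0,0]],
  [[0,0,0.002],[0,0,0]],
])

```text
t: 7.22
ee_pos: [0.4477, -0.2208, 0.0848]
orientation: [[0.99, 0.139, 0.001], [0.139, -0.99, -0.0], [0.001, 0.001, -1.0]]
ft_force: [-0.1, 1.0, -1.5]
gripper_width: 0.0397
gripper_force: 30.8
```

servo_tool([
  [[0,0,0.0005],[0,0,0]],
  [[0,0,0.001],[0,0,0]],
  [[0,0,0.001],[0,0,0]],
])

```text
t: 7.47
ee_pos: [0.448, -0.2209, 0.0847]
orientation: [[0.99, 0.139, 0.002], [0.139, -0.99, -0.001], [0.001, 0.001, -1.0]]
ft_force: [-1.4, 0.9, 4.5]
gripper_width: 0.04
gripper_force: 30.9
```

servo_tool([
  [[0,0,0.0],[0,0,0]],
  [[0,0,0.0],[0,0,0]],
  [[0,0,0.0],[0,0,0]],
  [[0,0,0.0],[0,0,0]],
  [[0,0,0],[0,0,0]],
  [[0,0,0],[0,0,0]],
], jaw=0.06)

```text
t: 7.97
ee_pos: [0.4478, -0.2208, 0.0839]
orientation: [[0.99, 0.139, 0.001], [0.139, -0.99, -0.001], [0.001, 0.001, -1.0]]
ft_force: [-0.1, 0.3, -0.1]
gripper_width: 0.0598
gripper_force: 0.0
```

servo_tool([
  [[0,0,-0.02],[0,0,0]],
  [[0,0,-0.05],[0,0,0]],
  [[0,0,-0.085],[0,0,0]],
  [[0,0,-0.12],[0,0,0]],
  [[0,0,-0.14],[0,0,0]],
  [[0,0,-0.14],[0,0,0]],
  [[0,0,-0.14],[0,0,0]],
])

```text
t: 8.55
ee_pos: [0.4486, -0.2212, 0.2254]
orientation: [[0.99, 0.139, 0.004], [0.139, -0.99, -0.002], [0.004, 0.003, -1.0]]
ft_force: [-0.9, -0.2, -1.0]
gripper_width: 0.0599
gripper_force: 0.0
```

Run:
```python
from h import *
from plant import cams
togo([.39,.263,.22],38)
m=cams.camera_model('wrist');p,d=cams.snapshot('wrist');X=cloud(d,m)
k=(d>0)&(abs(X[...,0]-.447)<.05)&(abs(X[...,1]+.22)<.05)&(X[...,2]>.1)&(X[...,2]<.14)
x=X[k];print(k.sum(),x.min(0),x.max(0),np.median(x,0))
```

```text
t 8.55 at [ 0.4486 -0.2212  0.2254] F [-0.9 -0.2 -1. ] go [ 0.0094 -0.4876  0.0041] [ 0.0037 -0.0031 -0.5235]
1884 [ 0.42632145 -0.2406021   0.10246769] [ 0.46681121 -0.20067329  0.12630698] [ 0.44939033 -0.22043327  0.12381678]
```

servo_tool([
  [[0,-0.487,0.0],[0.0037,-0.003,-0.5235]],
  [[0,-0.487,0.0],[0.0037,-0.003,-0.5235]],
  [[0,-0.487,0.0],[0.0037,-0.003,-0.5235]],
  [[0,-0.487,0.0],[0.0037,-0.003,-0.5235]],
  [[0,-0.487,0.0],[0.0037,-0.003,-0.5235]],
  [[0,-0.487,0.0],[0.0037,-0.003,-0.5235]],
  [[0,-0.487,0.0],[0.0037,-0.003,-0.5235]],
  [[0,-0.487,0.0],[0.0037,-0.003,-0.5235]],
])

```text
t: 9.27
ee_pos: [0.3993, 0.1108, 0.222]
orientation: [[0.788, 0.615, -0.006], [0.615, -0.788, 0.001], [-0.005, -0.005, -1.0]]
ft_force: [1.2, 0.1, -0.4]
gripper_width: 0.0603
gripper_force: 0.0
```

```bash
python3 -c "
from h import *
togo([.39,.25,.22],38)"
```

```text
t 9.27 at [0.3993 0.1108 0.222 ] F [ 1.2  0.1 -0.4] go [ 0.0784 -0.1155  0.0021] [-0.0045  0.0047 -0.0004]
```

servo_tool([
  [[0.078,-0.1155,0.002],[-0.0045,0.0047,0]],
  [[0.078,-0.1155,0.002],[-0.0045,0.0047,0]],
  [[0.078,-0.1155,0.002],[-0.0045,0.0047,0]],
  [[0.078,-0.1155,0.002],[-0.0045,0.0047,0]],
  [[0.078,-0.1155,0.002],[-0.0045,0.0047,0]],
  [[0.078,-0.1155,0.002],[-0.0045,0.0047,0]],
  [[0.078,-0.1155,0.002],[-0.0045,0.0047,0]],
])

```text
t: 9.85
ee_pos: [0.3908, 0.2472, 0.2207]
orientation: [[0.788, 0.615, 0.001], [0.615, -0.788, -0.001], [-0.0, 0.001, -1.0]]
ft_force: [-0.6, 0.7, 0.2]
gripper_width: 0.0599
gripper_force: 0.0
```

Run:
```python
from h import *
from plant import cams
m=cams.camera_model('wrist');p,d=cams.snapshot('wrist');X=cloud(d,m);cv2.imwrite('pics/w4.png',p[:,:,::-1])
for a,b in((.074,.1),(.045,.066)):
    k=(d>0)&(abs(X[...,0]-.411)<.04)&(abs(X[...,1]-.263)<.04)&(X[...,2]>a)&(X[...,2]<b)
    x=X[k];print(k.sum(),x.min(0),x.max(0),np.median(x,0),cv2.minEnclosingCircle(x[:,:2].astype(np.float32)))
togo([.411,.263,.13],38)
```

```text
1015 [0.39165894 0.25040437 0.07531505] [0.42611611 0.28443638 0.09122888] [0.41083448 0.26877972 0.08659583] ((0.40888750553131104, 0.2674340009689331), 0.01732870191335678)
234 [0.40292872 0.24755228 0.04500835] [0.42915916 0.28588882 0.06599381] [0.42388483 0.27384578 0.05386538] ((0.41059669852256775, 0.266636461019516), 0.019512129947543144)
t 9.9 at [0.3911 0.2469 0.2211] F [ 0.6  0.5 -0.1] go [ 0.0255 -0.0006  0.0911] [ 0.0013 -0.0008 -0.0015]
```

View pics/w4.png

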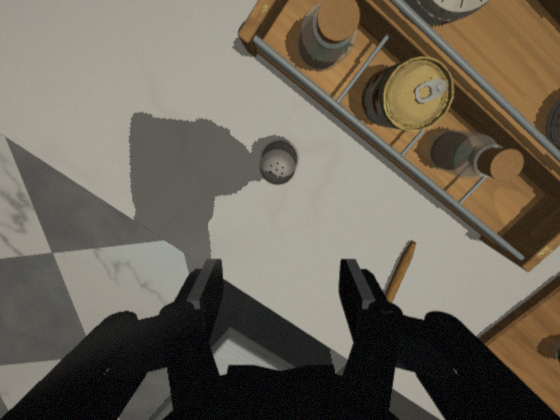

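The shaker stands at (279,161), centre ≈ (0.409, 0.267). I descend around it and grip it.

servo_tool([
  [[0.0265,-0.0048,0.03],[0,0,0]],
  [[0.0265,-0.0048,0.06],[0,0,0]],
  [[0.0265,-0.0048,0.08],[0,0,0]],
  [[0.0265,-0.0048,0.09],[0,0,0]],
  [[0.0265,-0.0048,0.09],[0,0,0]],
  [[0.0265,-0.0048,0.09],[0,0,0]],
])

```text
t: 10.4
ee_pos: [0.41, 0.2676, 0.1324]
orientation: [[0.789, 0.614, 0.003], [0.614, -0.789, 0.001], [0.003, 0.001, -1.0]]
ft_force: [-0.5, 0.6, 0.5]
gripper_width: 0.06
gripper_force: 0.0
```

Run:
```python
from h import *
from plant import cams
togo([.409,.267,.037],38)
m=cams.camera_model('wrist');p,d=cams.snapshot('wrist');X=cloud(d,m)
for a,b in((.074,.1),(.03,.066)):
    k=(d>0)&(abs(X[...,0]-.411)<.025)&(abs(X[...,1]-.267)<.025)&(X[...,2]>a)&(X[...,2]<b)
    x=X[k];print(k.sum(),x.min(0),x.max(0),np.median(x,0),cv2.minEnclosingCircle(x[:,:2].astype(np.float32)))
```

```text
t 10.4 at [0.41   0.2676 0.1324] F [-0.5  0.6  0.5] go [-0.0014 -0.0003  0.0954] [ 0.0012 -0.0027 -0.0018]
1786 [0.39298382 0.25050573 0.07411677] [0.42642267 0.28459252 0.09137057] [0.41284097 0.27027036 0.08660943] ((0.4094327986240387, 0.26772019267082214), 0.01737368106842041)
993 [0.39759965 0.24722271 0.0300026 ] [0.43218548 0.28794459 0.06518036] [0.4245047  0.27713446 0.0478048 ] ((0.41234415769577026, 0.2673620283603668), 0.021595027297735214)
```

Centred on (0.410, 0.2675).

servo_tool([
  [[0,0,0.025],[0.001,-0.003,0]],
  [[0,0,0.05],[0.001,-0.003,0]],
  [[0,0,0.075],[0.001,-0.003,0]],
  [[0,0,0.09],[0.001,-0.003,0]],
  [[0,0,0.095],[0.001,-0.003,0]],
  [[0,0,0.095],[0.001,-0.003,0]],
  [[0,0,0.095],[0.001,-0.003,0]],
])

```text
t: 11.03
ee_pos: [0.4113, 0.2693, 0.0386]
orientation: [[0.788, 0.615, 0.003], [0.615, -0.788, 0.001], [0.003, 0.0, -1.0]]
ft_force: [0.5, 0.7, 0.8]
gripper_width: 0.0602
gripper_force: 0.0
```

servo_tool([
  [[0,0,0],[0,0,0]],
  [[0,0,0],[0,0,0]],
  [[0,0,0],[0,0,0]],
  [[0,0,0],[0,0,0]],
  [[0,0,0],[0,0,0]],
  [[0,0,0],[0,0,0]],
  [[0,0,0],[0,0,0]],
  [[0,0,0],[0,0,0]],
], jaw=0.034, newtons=30)

```text
t: 11.7
ee_pos: [0.4119, 0.2693, 0.0392]
orientation: [[0.788, 0.615, 0.005], [0.615, -0.788, 0.001], [0.005, 0.002, -1.0]]
ft_force: [0.6, -0.3, 5.0]
gripper_width: 0.037
gripper_force: 29.4
```

Run:
```python
from h import *
from plant import cams,sensors
o=sensors.get_obs();print(o['gripper_width'],o['gripper_force'])
m=cams.camera_model('wrist');p,d=cams.snapshot('wrist');X=cloud(d,m);cv2.imwrite('pics/w5.png',p[:,:,::-1])
for a,b in((.074,.1),(.03,.066)):
    k=(d>0)&(abs(X[...,0]-.411)<.025)&(abs(X[...,1]-.267)<.025)&(X[...,2]>a)&(X[...,2]<b)
    x=X[k];print(k.sum(),x.min(0),x.max(0),np.median(x,0))
```

```text
0.03700808334215692 29.378562736383174
6751 [0.38899138 0.24200389 0.07400163] [0.4359984  0.29198919 0.09994512] [0.4143246  0.27183563 0.08602371]
4212 [0.39735657 0.24866757 0.03000085] [0.43599382 0.2919776  0.06599692] [0.42344086 0.27560191 0.05227551]
```

View pics/w5.png

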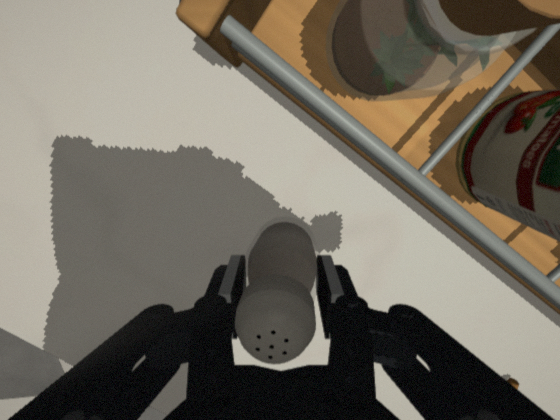

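The pads hold the shaker at its waist, which is narrower than the body (37 mm), and it is upright at about (277,310). I lift it.

servo_tool([
  [[0,0,-0.015],[0,0,0]],
  [[0,0,-0.04],[0,0,0]],
  [[0,0,-0.07],[0,0,0]],
  [[0,0,-0.1],[0,0,0]],
  [[0,0,-0.13],[0,0,0]],
  [[0,0,-0.15],[0,0,0]],
  [[0,0,-0.16],[0,0,0]],
  [[0,0,-0.16],[0,0,0]],
])

```text
t: 12.42
ee_pos: [0.4116, 0.2697, 0.2002]
orientation: [[0.788, 0.616, 0.006], [0.616, -0.788, 0.004], [0.007, 0.001, -1.0]]
ft_force: [0.2, -1.0, -1.4]
gripper_width: 0.037
gripper_force: 30.2
```

Run:
```python
from h import *
from plant import cams,sensors
o=sensors.get_obs();R=np.array(o['orientation'])
m=cams.camera_model('wrist');p,d=cams.snapshot('wrist');X=cloud(d,m)
print('cam in tool',R.T@(-m['R'].T@m['t']-o['ee_pos']),o['gripper_width'])
T=(X-o['ee_pos'])@R   # tool coords
base=.039
for a,b in((-.055,-.038),(-.02,.02),(.02,.04)):
    k=(d>0)&(T[...,2]>a)&(T[...,2]<b)&(abs(T[...,1])<.0165)&(abs(T[...,0])<.035)
    x=T[k];print(a,b,k.sum(),x.min(0),x.max(0)) if k.sum() else print(a,b,0)
togo([.46,.06,.20],9)
```

```text
cam in tool [ 0.08230985 -0.00126586 -0.14308778] 0.036967124997728584
-0.055 -0.038 4572 [-0.01601475 -0.01649871 -0.0523073 ] [ 0.0137313   0.01289127 -0.03801063]
-0.02 0.02 2682 [-0.00545249 -0.01649585 -0.01999556] [0.01914587 0.01645207 0.01992355]
0.02 0.04 330 [ 0.00809611 -0.01641671  0.02001026] [0.01817724 0.0164642  0.03549612]
t 12.47 at [0.4106 0.269  0.1981] F [ 0.1 -1.3 -1.8] go [-0.0898  0.1951 -0.0021] [-4.000e-04 -3.000e-03  5.062e-01]
```

servo_tool([
  [[-0.015,0.03,0],[0,-0.003,0.1]],
  [[-0.03,0.065,0],[0,-0.003,0.2]],
  [[-0.045,0.1,0],[0,-0.003,0.3]],
  [[-0.06,0.135,0],[0,-0.003,0.4]],
  [[-0.075,0.165,0],[0,-0.003,0.48]],
  [[-0.09,0.19,0],[0,-0.003,0.506]],
  [[-0.09,0.195,0],[0,-0.003,0.506]],
  [[-0.09,0.195,0],[0,-0.003,0.506]],
])

```text
t: 13.13
ee_pos: [0.4585, 0.0581, 0.1953]
orientation: [[0.988, 0.154, -0.006], [0.154, -0.988, -0.001], [-0.006, 0.001, -1.0]]
ft_force: [-1.3, 0.6, -2.4]
gripper_width: 0.037
gripper_force: 30.3
```

Run:
```python
from h import *
from plant import cams
togo([.534,.0495,.20],9)
m=cams.camera_model('wrist');p,d=cams.snapshot('wrist');X=cloud(d,m);cv2.imwrite('pics/w6.png',p[:,:,::-1])
# rail top rod near the place, end panel, bottle
k=(d>0)&(X[...,2]>.068)&(X[...,2]<.077)&(X[...,0]>.47)&(X[...,0]<.51)&(X[...,1]>0.01)&(X[...,1]<.12)
x=X[k];print('rail',k.sum(),np.median(x,0),x[:,0].min(),x[:,0].max())
k=(d>0)&(X[...,2]>.072)&(X[...,2]<.085)&(X[...,0]>.50)&(X[...,0]<.55)&(X[...,1]<.02)
x=X[k];print('panel',k.sum(),x.min(0),x.max(0))
k=(d>0)&(X[...,2]>.055)&(X[...,2]<.062)&(X[...,0]>.51)&(X[...,0]<.56)&(X[...,1]<.11)&(X[...,1]>.06)
x=X[k];print('wire',k.sum(),np.median(x,0)) if k.sum() else 0
k=(d>0)&(X[...,2]>.026)&(X[...,2]<.034)&(X[...,0]>.48)&(X[...,0]<.58)&(X[...,1]<.085)&(X[...,1]>0)
x=X[k];print('deck',k.sum(),x.min(0),x.max(0)) if k.sum() else 0
```

```text
t 13.13 at [0.4585 0.0581 0.1953] F [-1.3  0.6 -2.4] go [ 0.0732  0.0201 -0.0052] [ 0.0005  0.0059 -0.0028]
rail 855 [0.49088274 0.06542559 0.07304852] 0.48628887491589146 0.4944877014199161
panel 983 [ 0.50002147 -0.01273543  0.07202054] [5.49983950e-01 3.38687156e-04 8.19709490e-02]
wire 289 [0.53469777 0.0917574  0.06017083]
deck 6873 [4.90425113e-01 4.98466540e-05 2.79047894e-02] [0.56596245 0.08496437 0.0338682 ]
```

View pics/w6.png

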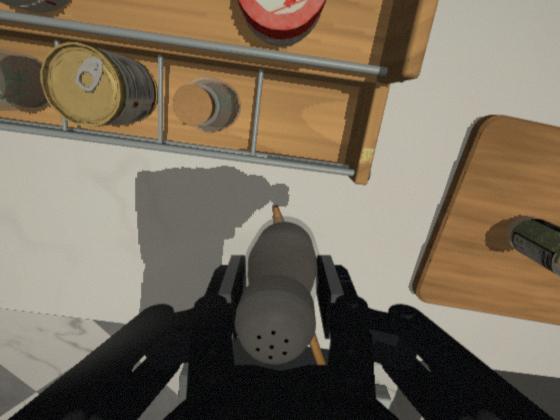

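The freed place is clear at about (310,110), and the jar stands on the board. Rail, wire and panel match the rack pose, so I go above the place.

servo_tool([
  [[0.02,0.006,-0.004],[0,0.003,0]],
  [[0.045,0.013,-0.004],[0,0.005,0]],
  [[0.065,0.018,-0.004],[0,0.005,0]],
  [[0.073,0.02,-0.004],[0,0.005,0]],
  [[0.073,0.02,-0.004],[0,0.005,0]],
  [[0.073,0.02,-0.004],[0,0.005,0]],
  [[0.073,0.02,-0.004],[0,0.005,0]],
])

```text
t: 13.77
ee_pos: [0.5329, 0.0521, 0.2003]
orientation: [[0.987, 0.158, 0.0], [0.158, -0.987, -0.0], [0.0, 0.0, -1.0]]
ft_force: [0.1, 0.2, -2.2]
gripper_width: 0.037
gripper_force: 30.3
```

Run:
```python
from h import *
togo([.534,.0495,.0692],9)
```

```text
t 13.77 at [0.5329 0.0521 0.2003] F [ 0.1  0.2 -2.2] go [0.0006 0.0027 0.1311] [ 0.0004 -0.      0.0017]
```

servo_tool([
  [[0.0006,0.0027,0.02],[0,0,0]],
  [[0.0006,0.0027,0.045],[0,0,0]],
  [[0.0006,0.0027,0.065],[0,0,0]],
  [[0.0006,0.0027,0.08],[0,0,0]],
  [[0.0006,0.0027,0.09],[0,0,0]],
  [[0.0006,0.0027,0.09],[0,0,0]],
  [[0.0006,0.0027,0.09],[0,0,0]],
])

```text
t: 14.35
ee_pos: [0.535, 0.0489, 0.1112]
orientation: [[0.988, 0.157, 0.002], [0.157, -0.988, -0.0], [0.002, 0.001, -1.0]]
ft_force: [-0.4, -0.3, -1.1]
gripper_width: 0.037
gripper_force: 30.3
```

Run:
```python
from h import *
togo([.534,.0495,.0692],9)
```

```text
t 14.35 at [0.535  0.0489 0.1112] F [-0.4 -0.3 -1.1] go [-0.001  -0.0008  0.042 ] [ 0.0007 -0.0017  0.0006]
```

servo_tool([
  [[-0.001,-0.0006,0.01],[0,-0.0017,0]],
  [[-0.001,-0.0006,0.02],[0,-0.0017,0]],
  [[-0.001,-0.0006,0.03],[0,-0.0017,0]],
  [[-0.001,-0.0006,0.036],[0,-0.0017,0]],
  [[-0.001,-0.0006,0.038],[0,-0.0017,0]],
  [[-0.001,-0.0006,0.038],[0,-0.0017,0]],
  [[-0.001,-0.0006,0.038],[0,-0.0017,0]],
])

```text
t: 14.93
ee_pos: [0.5348, 0.0491, 0.0728]
orientation: [[0.988, 0.156, 0.001], [0.156, -0.988, -0.001], [0.0, 0.001, -1.0]]
ft_force: [-0.0, 0.1, -1.8]
gripper_width: 0.0368
gripper_force: 30.3
```

servo_tool([
  [[0,0,0.001],[0,0,0]],
  [[0,0,0.002],[0,0,0]],
  [[0,0,0.002],[0,0,0]],
])

```text
t: 15.18
ee_pos: [0.5349, 0.0491, 0.0712]
orientation: [[0.988, 0.157, 0.001], [0.157, -0.988, -0.001], [0.001, 0.001, -1.0]]
ft_force: [-0.1, 0.1, -1.4]
gripper_width: 0.037
gripper_force: 30.3
```

servo_tool([
  [[0,0,0.0007],[0,0,0]],
  [[0,0,0.0014],[0,0,0]],
  [[0,0,0.0014],[0,0,0]],
])

```text
t: 15.43
ee_pos: [0.5347, 0.0491, 0.0695]
orientation: [[0.988, 0.157, 0.001], [0.157, -0.988, -0.001], [0.001, 0.001, -1.0]]
ft_force: [-0.2, 0.7, -1.2]
gripper_width: 0.0367
gripper_force: 30.3
```

servo_tool([
  [[0,0,0.0007],[0,0,0]],
  [[0,0,0.001],[0,0,0]],
  [[0,0,0.001],[0,0,0]],
])

```text
t: 15.68
ee_pos: [0.5352, 0.0491, 0.0693]
orientation: [[0.988, 0.157, 0.002], [0.157, -0.988, -0.001], [0.002, 0.001, -1.0]]
ft_force: [-0.8, -0.2, 4.2]
gripper_width: 0.0368
gripper_force: 30.9
```

It is seated. I release and rise.

servo_tool([
  [[0,0,0],[0,0,0]],
  [[0,0,0],[0,0,0]],
  [[0,0,0],[0,0,0]],
  [[0,0,0],[0,0,0]],
  [[0,0,0],[0,0,0]],
  [[0,0,0],[0,0,0]],
], jaw=0.056)

```text
t: 16.18
ee_pos: [0.5347, 0.0491, 0.0684]
orientation: [[0.988, 0.157, 0.001], [0.157, -0.988, -0.001], [0.001, 0.001, -1.0]]
ft_force: [-0.4, -0.1, 0.8]
gripper_width: 0.0558
gripper_force: 0.0
```

servo_tool([
  [[0,0,-0.015],[0,0,0]],
  [[0,0,-0.035],[0,0,0]],
  [[0,0,-0.06],[0,0,0]],
  [[0,0,-0.09],[0,0,0]],
  [[0,0,-0.12],[0,0,0]],
  [[0,0,-0.15],[0,0,0]],
  [[0,0,-0.15],[0,0,0]],
])

```text
t: 16.77
ee_pos: [0.5381, 0.0495, 0.2254]
orientation: [[0.988, 0.157, 0.013], [0.157, -0.988, 0.0], [0.013, 0.002, -1.0]]
ft_force: [1.5, 0.3, 1.3]
gripper_width: 0.0556
gripper_force: 0.0
```

servo_tool([
  [[-0.035,0,0],[0,0,0]],
  [[-0.07,0,0],[0,0,0]],
  [[-0.1,0,0],[0,0,0]],
  [[-0.1,0,0],[0,0,0]],
  [[-0.1,0,0],[0,0,0]],
])

```text
t: 17.18
ee_pos: [0.4345, 0.0333, 0.2185]
orientation: [[0.988, 0.156, 0.001], [0.156, -0.988, -0.001], [0.001, 0.001, -1.0]]
ft_force: [1.0, 0.0, 0.3]
gripper_width: 0.0562
gripper_force: 0.0
```

Run:
```python
from h import *
from plant import cams
m=cams.camera_model('wrist');p,d=cams.snapshot('wrist');X=cloud(d,m);cv2.imwrite('pics/w7.png',p[:,:,::-1])
k=(d>0)&(abs(X[...,0]-.53)<.03)&(abs(X[...,1]-.049)<.03)&(X[...,2]>.104)&(X[...,2]<.13)
x=X[k];print(k.sum(),x.min(0),x.max(0),cv2.minEnclosingCircle(x[:,:2].astype(np.float32)))
p,d=cams.snapshot('scene');cv2.imwrite('pics/s7.png',cv2.resize(p[150:350,150:400,::-1],None,fx=3,fy=3)[:600,:750])
```

```text
1641 [0.51405471 0.03293069 0.10656057] [0.54782543 0.06693835 0.12123362] ((0.5308484435081482, 0.04992885887622833), 0.017184507101774216)
```

View pics/w7.png

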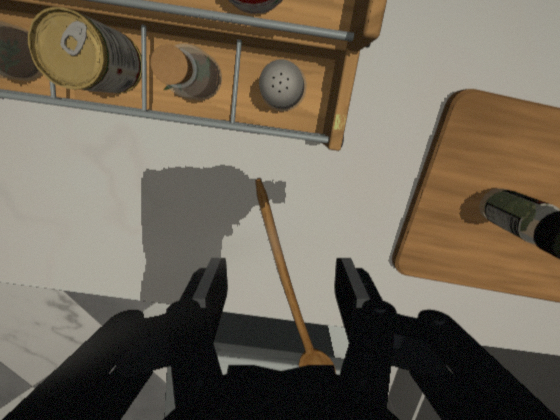

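View pics/s7.png

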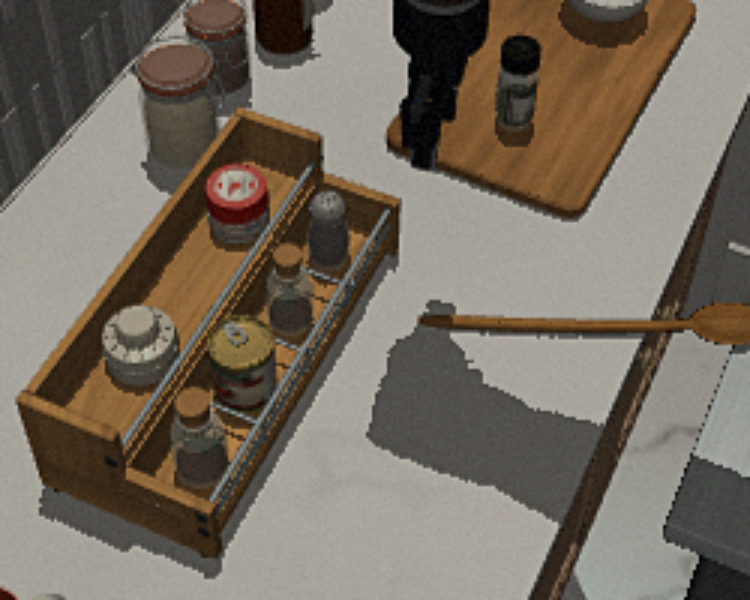

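The crop of the scene shows the shaker upright in the freed place behind the rail at (328,228), and the jar upright on the board at (518,85). Everything else is undisturbed, so I hand in.

```bash
python3 -c "
from plant import order
print(order.hand_in())"
```

```text
the job is handed in; nothing more can be done
None
```

The black-capped spice jar is standing upright on the oak board, the salt shaker is standing upright in the freed place behind the rail, and I handed the job in at about 17 s on the robot's clock.

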